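# Spring a blind roller into its end cups

## Task

Take the long roller out of the rack and fit it to the head rail: put its sprung pin in the small cup, push the roller against the spring until the stub at its other end passes the mouth of the wide cup (which may be clamped higher or lower in the slot of its bracket), find the bore and ease back so that the spring seats the stub fully home; then let go. Go gently: the moulded cups crack if they are pushed much harder than the spring itself pushes. Leave the short roller in the rack and the other things where they are.

Things in the scene. Friction and masses are not known exactly. Their poses are not given: they have to be found in the camera images.
- roller: The long roller, loose in one of the rack's two places: aluminium blind tube 28 mm across, 170 mm long over its grey end plugs (29.6 mm across, 4 mm thick), about 150 g. Origin: middle of the tube, on its axis; y axis along the tube towards the sprung pin (it may turn about that axis). Grasp across the tube near its middle, firmly (30 N or more), else the spring makes it slip.
- pin_tip (a point): Tip of the long roller's sprung steel pin, on its axis, 117 mm from its origin when free; moves with the pin. Pin 9 mm across, round nose, standing out of a sleeve 15 mm across and 4 mm long on the end plug. It can be pushed in 15 mm, then stops solid. Spring: 4 N at first movement, 0.4 N more per mm, 10 N fully in. Axes as the roller's.
- stub_tip (a point): Tip of the rigid grey stub at the long roller's other (-y) end, on its axis, 92 mm from its origin. Stub 14 mm across, 7 mm long, end edge bevelled 1 mm. It goes into the wide cup: bore 16 mm across, 8.5 mm deep, mouth widened to 18 mm over the first 2 mm. Seated, the end plug's face rests on the cup's mouth, the tip is 7 mm inside, the pin still pressed in 2 to 5 mm. Axes as the roller's.
- short_roller: The short roller, loose in the rack's other place: same make, tube 116 mm over its plugs, too short for this head rail. Origin in the middle of its tube. Stays there.
- rack: Fixed plywood rack, base 210 x 125 x 10 mm, origin in the middle of its underside. Two notched boards, 15 mm thick, stand 45 mm either side of its middle (along its y), tops 58 mm above the bench. Two places 55 mm either side of the middle (along its x): a roller lies there along the rack's y, tube axis 59 mm above the bench.
- headrail: Fixed head rail: white U extrusion 50 x 290 mm, 14 mm high, lying on the bench along its y axis, a bracket with a cup near either end. The moulded cups stand the spring's 10 N with ease but crack above 18 N. Origin in the middle of the underside.
- small_cup: Fixed bracket at the rail's +y end: steel plate 38 mm wide, top 19 mm above the cup axis, with a grey cup facing -y. Takes the sprung pin. Origin: centre of the cup's mouth, 75 mm above the bench. Bore runs +y: 12 mm across, 10 mm deep, mouth widened to 15.6 mm over the first 2 mm; cup 22 mm across, 12 mm long, plate behind it. Axes as the rail's.
- level_bracket: Fixed bracket at the rail's -y end: steel plate 38 mm wide, top 24 mm above its origin, with an upright slot in which the wide cup (faces +y, 26 mm across) is clamped up to 8 mm above or below mid slot; the cup's height is not measured: look or feel for it. Origin: mid slot, 75 mm high, in the plane of the cup's mouth, in line with the small cup, 187 to 190 mm from its mouth. Axes as the rail's.
- spline_tool: Spline roller tool with wooden handle, 187 mm long: a bystander.
- key_a: White L-shaped corner key, 42 x 42 x 9 mm: a bystander.
- key_b: Another white L-shaped corner key, 42 x 42 x 9 mm: a bystander.
- measure: Yellow tape measure, 67 x 85 x 31 mm: a bystander.
- offcut: Aluminium U channel offcut, 22 x 200 x 13 mm: a bystander.
- tin: Open grey tin, 66 mm across, 41 mm high: a bystander.
- block: Pine block, 47 x 125 x 37 mm: a bystander.

How it is judged:
By the outcome, as a careful person would: the job done as asked, in the order asked, and still so for the second after the job is handed in, with the robot touching nothing.
It also fails if it takes over 64 s, if anything falls off the work surface, if the arm or the gripper's body presses on something with over 40 N, if the wrist force passes 120 N, or if a joint passes its speed limit or range.

## Robot

A 6-joint arm with a two-finger parallel gripper is mounted at the origin on the work surface; the furniture and walls round the work are solid. World frame = base frame: x ahead of the robot, y to its left, z up, the work surface at z = 0. Lengths are in m, angles in rad, forces in N, time in s.
With the tool pointing down it reaches from about 0.3 to 0.775 m from the base axis. Payload 14.6 kg.
Tool frame: the origin (TCP) lies midway between the tips of the shut fingers; the grasp point (between the pads) lies 19 mm behind it (ctrl.pinch_z is the distance from the TCP to the grasp point, in m); z points along the fingers, y is the line along which they close (so a half turn about z gives the same grasp; the last joint's range is limited). The gripper opens to 94 mm and grips with 3 to 60 N. Pads are 16 mm wide; open, the fingers measure 119 mm over their backs; the gripper's body (75 mm by 177 mm) begins 78 mm behind the grasp point.
Start: joints at [1.152, 0.3, 1.521, -0, 1.321, -0.067], TCP at [0.19, 0.516, 0.205] pointing down, gripper open.
Joint ranges: [-3.03, 3.03], [-0.79, 2.21], [0.23, 2.52], [-1.04, 4.18], [0, 3.07], [-2.55, 2.55]. Speed limits (rad/s): [2.22, 2.22, 2.57, 3.14, 3.14, 3.14].

## Interface

Orientations are given as [roll, pitch, yaw] about the fixed x, y, z axes, in that order (R = Rz(yaw) Ry(pitch) Rx(roll)).
In Python, from station import ctrl gives the robot as it stands.
- The arm moves only by the tool jog_arm, never from a script. Its argument "motion" is a list of rows, each a list of 7 numbers: the shift along the tool's x, y, z in m, then the turn, a rotation vector about the tool's x, y, z in rad, then the opening, from -1 (shut) to 1 (fully open). In form: [[tx, ty, tz, rx, ry, rz, gripper], ...]. A call has 1 to 5 rows; each row shifts and turns the commanded pose from where the row before left it, along the tool's axes as they then stand; what a row does not reach is not made up. A row lasts 1/10 s, in which the tool goes at most 50 mm and 8.59 degrees, less where a joint would pass 70% of its speed; a pose out of reach is approached as far as the arm can. A call is refused whole if a number of a shift passes 0.05 or a number of a turn 0.15, either way. A call with a gripper value outside its range is refused whole. The fingers move at their own pace and stop on an object; "squeeze" is the grip in N (left out, the last holds). Time passes only in rows, so rows that do not move let the fingers close. It gives the time, the measured TCP pose, the force, the opening and the grip force at its end, in the units of the state.
- ctrl.get_obs(): the state, without advancing time (a new reading comes with each control period).
- ctrl.camera(name): name is "scene" or "top"; returns the picture (384x512x3 uint8, red, green, blue); there is no depth.
- ctrl.camera_model(name): a dict with "intrinsics" (3x3 intrinsics, pixels), "k1" (the pictures are not rectified: a ray, as slopes to the right and down, at radius r is drawn at 1 + k1 r^2 times it, then the intrinsics apply), "rvec" (rotation vector, rad) and "tvec" (3), from world to camera coordinates, as OpenCV has them. Camera axes: x right, y down, z forward; pixel columns grow to the right and rows downward; lengths in m; the calibration is good to about 2 mm. A picture is of the moment at which its call begins. camera_model takes no time and is no camera call.
- ctrl.hand_in(): hands the job in; it is judged then, once.
The state is a dict: "time_s": time; "qpos": joint angles; "joint_vel": joint speeds; "tau": joint torques, N m; "ee_pos": TCP position; "eef_rot": TCP orientation; "force": force on the tool from outside, world axes, zero at the start; "moment": the same for the moment, N m; "grip_width": finger opening in m; "grip_force": force on a finger pad.
Only numpy, scipy, OpenCV 4.12 (cv2) and the standard library are available. Lean on these libraries where they do the work, as an engineer would, in place of code of your own. Each camera call takes 0.05 s, during which the arm holds its last target. There are 200 camera calls.

## Working session

There is one attempt and no reset: what is moved stays moved. The work goes in short steps, Python scripts to look and compute and a tool call to move; the robot and the scene stay as the last step left them, time stands still between calls to the robot, and variables do not carry over. Pictures are saved under pics/ and viewed, at most 10 in all, crops included, and the job is handed in when it is done.

Besides the shell and the picture viewer there is one more tool, called after "Request:" by a JSON object that holds its "api" and its "payload", one argument or row to a line. jog_arm: Moves the arm, as the interface text tells. Its arguments: {"type":"object","properties":{"motion":{"type":"array"},"squeeze":{"type":"number"}},"required":["motion"]}

```bash
ls; mkdir -p pics; cat > h.py <<'E'
import numpy as np, cv2
from station import ctrl
def model(n):
    m=ctrl.camera_model(n);K=np.array(m["intrinsics"]);R=cv2.Rodrigues(np.array(m["rvec"],float))[0]
    return K,m["k1"],R,np.array(m["tvec"],float).ravel()
def ray(n,u,v):
    K,k,R,t=model(n)
    d=cv2.undistortPoints(np.array([[[u,v]]],float),K,np.array([k,0,0,0.]))[0,0]
    return -R.T@t, R.T@np.array([d[0],d[1],1])
def onz(n,u,v,z):
    o,d=ray(n,u,v); return o+d*(z-o[2])/d[2]
def proj(n,P):
    K,k,R,t=model(n)
    return cv2.projectPoints(np.array(P,float).reshape(-1,1,3),cv2.Rodrigues(R)[0],t,K,np.array([k,0,0,0.]))[0].reshape(-1,2)
def two(a,b):
    A=[];B=[]
    for n,u,v in (a,b):
        o,d=ray(n,u,v);d/=np.linalg.norm(d);M=np.eye(3)-np.outer(d,d);A.append(M);B.append(M@o)
    return np.linalg.lstsq(np.vstack(A),np.hstack(B),rcond=None)[0]
E
python3 - <<'E'
from h import *
for n in("scene","top"):
    im=ctrl.camera(n);cv2.imwrite(f"pics/{n}0.png",cv2.resize(im[:,:,::-1],(800,600),interpolation=cv2.INTER_CUBIC))
    np.save(f"pics/{n}0.npy",im)
    o,d=ray(n,256,192);print(n,o,d,model(n)[0][0,0],model(n)[1])
o=ctrl.get_obs();print(o,ctrl.pinch_z)
E
```

```text
pics
scene [ 0.00330269 -0.70486629  0.76997887] [ 0.49011539  0.58449445 -0.64682158] 372.18747652905813 -0.09110246719169396
top [ 0.24697783 -0.04817183  1.65941487] [ 0.18582345 -0.0210576  -0.98248926] 433.59057807103636 -0.13518725239978585
{'time_s': 0.1, 'qpos': array([ 1.15236541e+00,  3.00398559e-01,  1.52148722e+00, -7.48035761e-06,
        1.32072220e+00, -6.66120469e-02]), 'joint_vel': array([ 0.00121634, -0.00085273, -0.0024336 ,  0.00014451, -0.00050994,
       -0.00077457]), 'tau': array([ 1.11039622e-03, -5.32645833e+01, -3.53288198e+01,  7.09676463e-02,
        2.34395906e-02, -7.46729347e-05]), 'ee_pos': array([0.18945092, 0.51609775, 0.20496583]), 'eef_rot': array([-3.14057910e+00, -6.03530365e-05,  2.78977561e+00]), 'force': array([-0.37049985, -0.40004577,  0.14490567]), 'moment': array([-0.05623759, -0.02657839, -0.01374595]), 'grip_force': 0.0, 'grip_width': 0.09410950145526671} 0.0188
```

View pics/scene0.png

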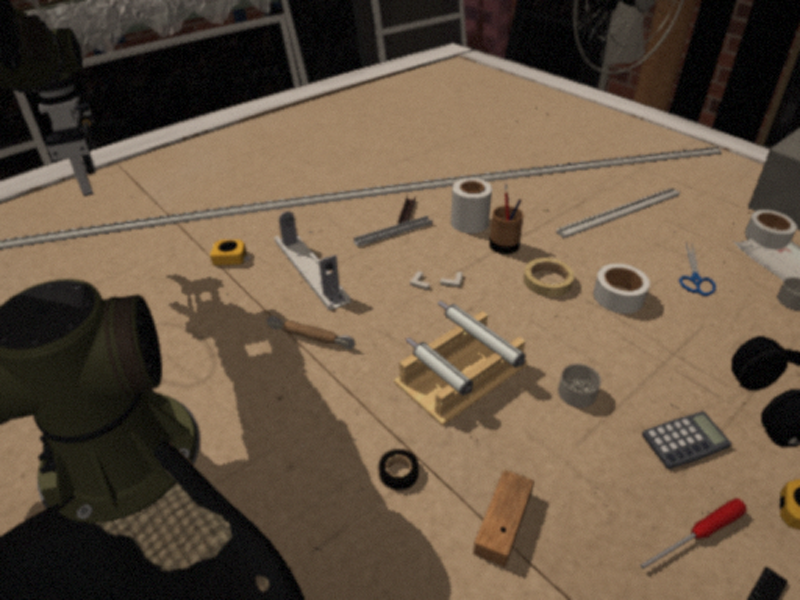

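View pics/top0.png

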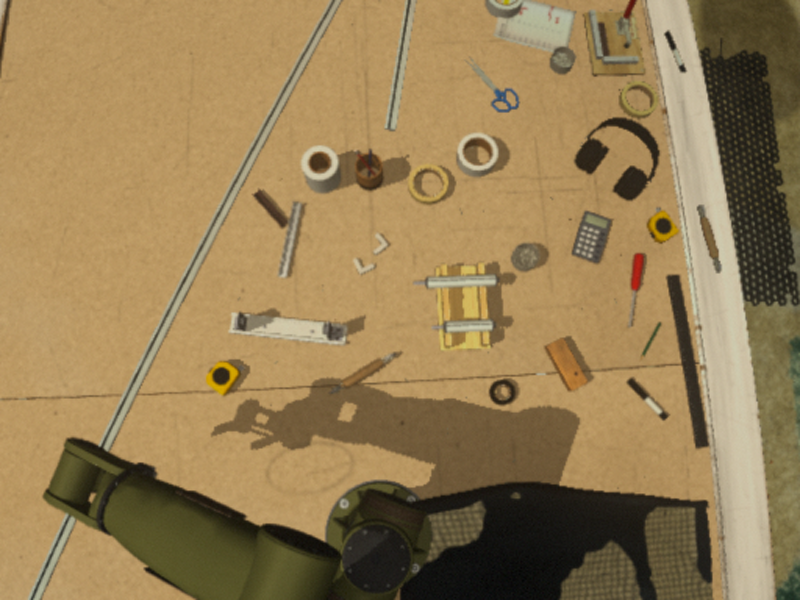

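The scene view shows the long roller at about (482,333) and the rail brackets at (288,228) and (330,275). In the top view the long roller spans (415–495, 282) with its pin at the left, and the brackets are at (240,322) and (328,330). I'll crop these for a closer look.

```bash
python3 - <<'E'
from h import *
s=np.mean([ctrl.camera("scene").astype(float) for _ in range(6)],0);t=np.mean([ctrl.camera("top").astype(float) for _ in range(6)],0)
np.save("pics/s.npy",s);np.save("pics/t.npy",t)
def crop(im,x,y,w,h,f): return cv2.resize(np.clip(im[y:y+h,x:x+w,::-1]*1.3,0,255).astype(np.uint8),(w*f,h*f),interpolation=cv2.INTER_CUBIC)
a=crop(s,170,130,56,70,7); b=crop(s,250,180,56,70,7)
a2=crop(t,140,195,90,30,8);b2=crop(t,255,160,90,70,8)
cv2.imwrite("pics/c1.png",np.hstack([a,b]))
out=np.zeros((600,720,3),np.uint8);out[:240]=a2;out[240:]=b2[:360];cv2.imwrite("pics/c2.png",out)
E
```

```text
(no output)
```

View pics/c1.png

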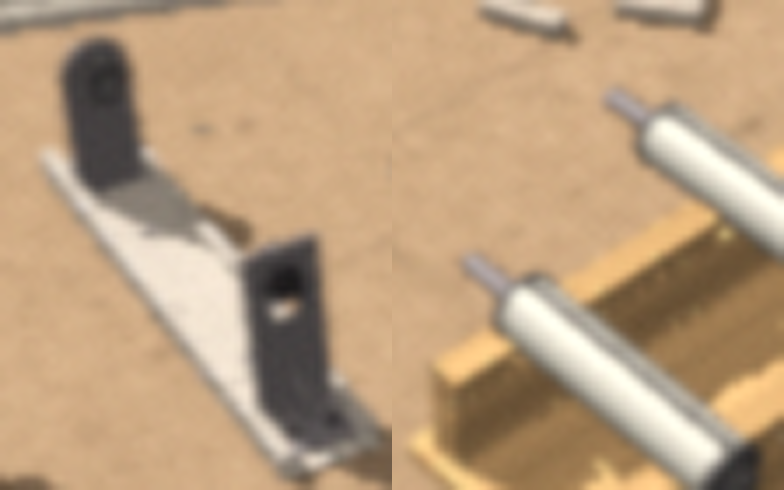

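View pics/c2.png

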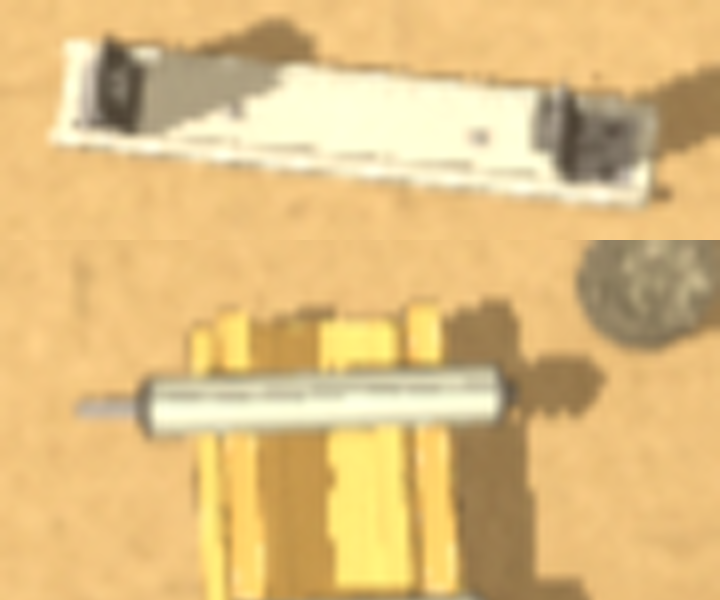

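The scene crop shows the level bracket's slot with its dark cup sitting high, and a light gap under it, so the cup is clamped above mid slot. The far bracket with the round top is the small cup. Next I'll turn pixels into positions.

```bash
python3 - <<'E'
from h import *
T=lambda x,y:(140+(x+.5)/8-.5,195+(y+.5)/8-.5)
B=lambda x,y:(255+(x+.5)/8-.5,160+(y-240+.5)/8-.5)
S=lambda x,y:(170+(x+.5)/7-.5,130+(y+.5)/7-.5)
S2=lambda x,y:(250+(x-392+.5)/7-.5,180+(y+.5)/7-.5)
np.set_printoptions(precision=4,suppress=True)
c=[onz("top",*T(*p),.014) for p in((68,40),(55,140),(655,105),(640,205))]
print("rail c",c,np.mean(c,0))
print("lens",np.linalg.norm(c[0]-c[2]),np.linalg.norm(c[1]-c[3]),np.linalg.norm(c[0]-c[1]))
print("rail S near corner",onz("scene",*S(290,468),.014),"far left",onz("scene",*S(45,155),.014))
for p in((78,408),(145,407),(507,393),(516,393)):print("roller",onz("top",*B(*p),.059))
print("roller pin two",two(("top",*B(78,408)),("scene",*S2(610,95))))
print("plug two",two(("top",*B(145,407)),("scene",*S2(655,130))))
# plates: top (level plate ~z.099 top mid; small .094)
print("level top plate top",onz("top",*T(566,90),.099),onz("scene",*S(282,249),.099))
print("small plate top",onz("top",*T(110,42),.094),onz("scene",*S(95,40),.094))
print("slot top/bottom scene",[S(*p) for p in((283,265),(283,318),(245,255),(317,235),(265,400),(330,385))])
E
```

```text
rail c [array([0.5509, 0.336 , 0.014 ]), array([0.5023, 0.3428, 0.014 ]), array([0.5042, 0.0524, 0.014 ]), array([0.4564, 0.0616, 0.014 ])] [0.5034 0.1982 0.014 ]
lens 0.2874069156606717 0.28495250997593846 0.04909883126307972
rail S near corner [0.4573 0.0545 0.014 ] far left [0.5048 0.3431 0.014 ]
roller [ 0.5919 -0.1163  0.059 ]
roller [ 0.5906 -0.148   0.059 ]
roller [ 0.5882 -0.3201  0.059 ]
roller [ 0.5879 -0.3244  0.059 ]
roller pin two [ 0.5914 -0.1162  0.0612]
plug two [ 0.5888 -0.1471  0.0638]
level top plate top [0.5    0.0875 0.099 ] [0.4883 0.0914 0.099 ]
small plate top [0.5342 0.2977 0.094 ] [0.5235 0.3039 0.094 ]
slot top/bottom scene [(210.0, 167.42857142857144), (210.0, 175.0), (204.57142857142856, 166.0), (214.85714285714286, 163.14285714285714), (207.42857142857144, 186.71428571428572), (216.71428571428572, 184.57142857142856)]
```

Request:
{"api": "jog_arm", "payload": {
  "motion": [
    [0,0,0,0,0,0.1374,1],
    [0,0,0,0,0,0.1374,1],
    [0,0,0,0,0,0.1374,1],
    [0,0,0,0,0,0.1374,1],
    [0,0,0,0,0,0.1374,1]
  ]
}}

```text
time_s: 1.2
ee_pos: [0.1895, 0.5163, 0.2055]
eef_rot: [3.142, -0.0, 2.097]
force: [0.9, -0.1, 0.6]
grip_width: 0.0943
grip_force: 0.0
```

Request:
{"api": "jog_arm", "payload": {
  "motion": [
    [0,0,0,0,0,0.1374,1],
    [0,0,0,0,0,0.1374,1],
    [0,0,0,0,0,0.1374,1],
    [0,0,0,0,0,0.1374,1],
    [0,0,0,0,0,0,1]
  ]
}}

```text
time_s: 1.7
ee_pos: [0.1895, 0.5163, 0.2054]
eef_rot: [3.142, 0.0, 1.551]
force: [-0.2, -0.8, 0.8]
grip_width: 0.094
grip_force: 0.0
```

```bash
python3 - <<'E'
from h import *
np.set_printoptions(precision=4,suppress=True)
y=np.array([.161,.987,0]);x=np.array([.987,-.161,0]);C=np.array([.5035,.198,0])
for nm,d,zs in(("level back",-.1077,(.099,.094,.09,.085,.08,.075,.07,.065,.06,.055,.014)),("small face",.1065,(.094,.085,.075,.065))):
  for z in zs: print(nm,z,proj("scene",[C+d*y+s*x+[0,0,z] for s in(-.019,0,.019)]).ravel())
s=np.load("pics/s.npy").mean(2)
print(s[160:190,203:219].astype(int))
E
```

```text
level back 0.099 [203.5976 167.3595 209.2328 165.3814 214.7994 163.4292]
level back 0.094 [203.7619 168.6783 209.3805 166.6974 214.9309 164.7422]
level back 0.09 [203.8927 169.7282 209.4981 167.745  215.0356 165.7874]
level back 0.085 [204.0556 171.0341 209.6445 169.0481 215.166  167.0876]
level back 0.08 [204.2177 172.3328 209.7903 170.3441 215.2957 168.3809]
level back 0.075 [204.379  173.6245 209.9353 171.6331 215.4249 169.6671]
level back 0.07 [204.5396 174.9091 210.0797 172.9152 215.5534 170.9465]
level back 0.065 [204.6994 176.1868 210.2234 174.1903 215.6814 172.219 ]
level back 0.06 [204.8585 177.4575 210.3664 175.4586 215.8087 173.4848]
level back 0.055 [205.0167 178.7213 210.5087 176.72   215.9355 174.7437]
level back 0.014 [206.2869 188.8307 211.6509 186.8123 216.9528 184.8181]
small face 0.094 [177.4524 137.2525 182.5681 135.6666 187.6309 134.1   ]
small face 0.085 [177.8199 139.4722 182.9116 137.8809 187.951  136.3088]
small face 0.075 [178.2251 141.9167 183.2905 140.3196 188.304  138.7415]
small face 0.065 [178.6272 144.3384 183.6664 142.7358 188.6542 141.152 ]
[[118 125
[... 1301 characters left out ...]
  51  53  52  55  77 114 130]
 [173 159 121  73  55  51  51  51  51  51  50  51  53  72 110 129]
 [172 158 123  80  56  51  53  50  52  50  51  53  52  70 109 130]
 [174 165 136  89  58  52  52  50  53  52  50  53  52  69 110 131]
 [174 169 142  96  60  51  51  52  53  55  52  52  53  73 116 134]
 [167 166 151 107  65  52  53  51  53  58  54  54  53  71 113 136]
 [168 174 163 118  69  52  51  52  52  57  58  55  55  61  89 107]
 [159 172 167 123  72  53  53  52  50  54  57  56  55  60  74  85]
 [139 163 165 129  81  56  52  54  53  52  55  56  57  61  69  76]
 [124 150 164 142 101  67  56  53  56  54  54  55  59  58  60  67]
 [117 124 147 154 135  97  69  59  60  60  56  56  58  54  45  55]]
```

Request:
{"api": "jog_arm", "payload": {
  "motion": [
    [-0.0371,0.0207,0,0,0,0,1],
    [-0.0371,0.0207,0,0,0,0,1],
    [-0.0371,0.0207,0,0,0,0,1],
    [-0.0371,0.0207,0,0,0,0,1],
    [-0.0371,0.0207,0,0,0,0,1]
  ]
}}

```text
time_s: 2.2
ee_pos: [0.2902, 0.3275, 0.2056]
eef_rot: [3.141, -0.0, 1.558]
force: [1.0, 0.4, -0.3]
grip_width: 0.0939
grip_force: 0.0
```

Request:
{"api": "jog_arm", "payload": {
  "motion": [
    [-0.0371,0.0207,0,0,0,0,1],
    [-0.0371,0.0207,0,0,0,0,1],
    [-0.0371,0.0207,0,0,0,0,1],
    [-0.0371,0.0207,0,0,0,0,1],
    [-0.0371,0.0207,0,0,0,0,1]
  ]
}}

```text
time_s: 2.7
ee_pos: [0.3905, 0.1401, 0.2057]
eef_rot: [3.141, -0.0, 1.558]
force: [1.7, -0.2, 1.2]
grip_width: 0.0939
grip_force: 0.0
```

Request:
{"api": "jog_arm", "payload": {
  "motion": [
    [-0.0371,0.0207,0,0,0,0,1],
    [-0.0371,0.0207,0,0,0,0,1],
    [-0.0371,0.0207,0,0,0,0,1],
    [-0.0371,0.0207,0,0,0,0,1],
    [-0.0371,0.0207,0,0,0,0,1]
  ]
}}

```text
time_s: 3.2
ee_pos: [0.4908, -0.0474, 0.2056]
eef_rot: [3.141, 0.0, 1.558]
force: [0.5, 0.9, 0.6]
grip_width: 0.0941
grip_force: 0.0
```

Request:
{"api": "jog_arm", "payload": {
  "motion": [
    [-0.0371,0.0207,0,0,0,0,1],
    [-0.0371,0.0207,0,0,0,0,1],
    [-0.0371,0.0207,0,0,0,0,1],
    [-0.0371,0.0207,0,0,0,0,1],
    [-0.0371,0.0207,0,0,0,0,1]
  ]
}}

```text
time_s: 3.7
ee_pos: [0.5909, -0.2346, 0.2054]
eef_rot: [3.142, -0.0, 1.558]
force: [0.2, 1.1, -0.2]
grip_width: 0.0942
grip_force: 0.0
```

Request:
{"api": "jog_arm", "payload": {
  "motion": [
    [0,0,0.04,0,0,0,1],
    [0,0,0,0,0,0,1]
  ]
}}

```text
time_s: 3.9
ee_pos: [0.5885, -0.2328, 0.1602]
eef_rot: [-3.134, -0.003, 1.556]
force: [-0.2, 0.3, -1.3]
grip_width: 0.0937
grip_force: 0.0
```

Request:
{"api": "jog_arm", "payload": {
  "motion": [
    [0,0,0.03,0,0,0,1],
    [0,0,0.03,0,0,0,1],
    [0,0,0.03,0,0,0,1],
    [0,0,0.02,0,0,0,1],
    [0,0,0,0,0,0,1]
  ]
}}

```text
time_s: 4.4
ee_pos: [0.5894, -0.2316, 0.0541]
eef_rot: [-3.138, -0.002, 1.556]
force: [0.1, -0.6, -0.4]
grip_width: 0.094
grip_force: 0.0
```

Request:
{"api": "jog_arm", "payload": {
  "motion": [
    [0,0,0,0,0,0,1],
    [0,0,0,0,0,0,1]
  ]
}}

```text
time_s: 4.6
ee_pos: [0.5912, -0.233, 0.0577]
eef_rot: [3.139, 0.001, 1.554]
force: [-0.4, -0.1, 0.3]
grip_width: 0.0942
grip_force: 0.0
```

Request:
{"api": "jog_arm", "payload": {
  "motion": [
    [0,0,0.005,0,0,0,1],
    [0,0,0.005,0,0,0,1],
    [0,0,0.005,0,0,0,1],
    [0,0,0,0,0,0,1],
    [0,0,0,0,0,0,1]
  ]
}}

```text
time_s: 5.1
ee_pos: [0.5903, -0.2329, 0.0403]
eef_rot: [-3.141, -0.0, 1.553]
force: [-0.6, -0.2, 1.1]
grip_width: 0.0941
grip_force: 0.0
```

Request:
{"api": "jog_arm", "payload": {
  "motion": [
    [0,0,0,0,0,0,-1],
    [0,0,0,0,0,0,-1],
    [0,0,0,0,0,0,-1],
    [0,0,0,0,0,0,-1],
    [0,0,0,0,0,0,-1]
  ],
  "squeeze": 10
}}

```text
time_s: 5.6
ee_pos: [0.5904, -0.2329, 0.0405]
eef_rot: [3.141, 0.0, 1.553]
force: [-0.5, -0.8, -0.0]
grip_width: 0.0576
grip_force: 0.0
```

Request:
{"api": "jog_arm", "payload": {
  "motion": [
    [0,0,0,0,0,0,-1],
    [0,0,0,0,0,0,-1],
    [0,0,0,0,0,0,-1]
  ],
  "squeeze": 50
}}

```text
time_s: 5.9
ee_pos: [0.5904, -0.2329, 0.0405]
eef_rot: [-3.142, 0.0, 1.553]
force: [-0.5, -0.6, -0.3]
grip_width: 0.0336
grip_force: 0.0
```

Request:
{"api": "jog_arm", "payload": {
  "motion": [
    [0,0,0,0,0,0,-1],
    [0,0,0,0,0,0,-1],
    [0,0,0,0,0,0,-1],
    [0,0,0,0,0,0,-1]
  ],
  "squeeze": 50
}}

```text
time_s: 6.3
ee_pos: [0.5904, -0.2329, 0.0405]
eef_rot: [3.142, 0.0, 1.553]
force: [0.1, -0.4, -0.9]
grip_width: 0.0266
grip_force: 50.0
```

Request:
{"api": "jog_arm", "payload": {
  "motion": [
    [0,0,-0.02,0,0,0,-1],
    [0,0,-0.03,0,0,0,-1],
    [0,0,-0.03,0,0,0,-1],
    [0,0,-0.03,0,0,0,-1],
    [0,0,0,0,0,0,-1]
  ]
}}

```text
time_s: 6.8
ee_pos: [0.5918, -0.2335, 0.1548]
eef_rot: [3.136, 0.003, 1.553]
force: [0.4, 0.7, -1.3]
grip_width: 0.0268
grip_force: 50.0
```

Request:
{"api": "jog_arm", "payload": {
  "motion": [
    [0,0,0,0,0,0,-1],
    [0,0,0,0,0,0,-1]
  ]
}}

```text
time_s: 7.0
ee_pos: [0.5898, -0.2326, 0.1488]
eef_rot: [-3.139, -0.001, 1.553]
force: [-0.2, 0.2, -0.6]
grip_width: 0.0268
grip_force: 50.0
```

```bash
cat >> h.py <<'E'
from scipy.spatial.transform import Rotation as Ro
np.set_printoptions(precision=4,suppress=True)
YR=-.162; yv=np.array([-np.sin(YR),np.cos(YR),0]); xv=np.array([np.cos(YR),np.sin(YR),0]); zv=np.array([0,0,1.])
M=np.array([.5186,.2913,.075]); E=-.001
def Rt(tau): return Ro.from_euler("xyz",[np.pi,0,YR+np.pi/2])*Ro.from_rotvec([0,-tau,0])
def pose(): o=ctrl.get_obs(); return np.array(o["ee_pos"]),Ro.from_euler("xyz",o["eef_rot"])
def pts(p,R,e=None):
    e=E if e is None else e
    return {k:p+R.apply([a+e,0,-.0185]) for k,a in(("pin",.117),("org",0),("stub",-.092))}
def plan(tip,tau):
    """rotation (about tool) then translation in the new tool frame"""
    p,R=pose();Rn=Rt(tau);pn=tip-Rn.apply([.117+E,0,-.0185])
    print("now",p,"target TCP",pn,"rotvec",(R.inv()*Rn).as_rotvec(),"shift after turn",Rn.inv().apply(pn-p))
def rl(P): d=np.asarray(P)-M; return np.array([d@xv,d@yv,d@zv])*1e3
E
python3 - <<'E'
from h import *
plan(M-.03*yv+.032*zv,.23)
E
```

```text
now [ 0.5898 -0.2326  0.1488] target TCP [0.4949 0.1461 0.1154] rotvec [ 0.0144 -0.2304  0.144 ] shift after turn [ 0.3566 -0.1548 -0.0492]
```

Request:
{"api": "jog_arm", "payload": {
  "motion": [
    [0,0,-0.02,0,0,0,-1],
    [0,0,-0.02,0,0,0,-1],
    [0,0,0,0,-0.0768,0.048,-1],
    [0,0,0,0.006,-0.0768,0.048,-1],
    [0,0,0,0.006,-0.0768,0.048,-1]
  ]
}}

```text
time_s: 7.5
ee_pos: [0.59, -0.2329, 0.1892]
eef_rot: [3.138, 0.233, 1.406]
force: [0.0, 0.3, -1.6]
grip_width: 0.027
grip_force: 50.0
```

Request:
{"api": "jog_arm", "payload": {
  "motion": [
    [0.0238,-0.0103,-0.0033,0,0,0,-1],
    [0.0238,-0.0103,-0.0033,0,0,0,-1],
    [0.0238,-0.0103,-0.0033,0,0,0,-1],
    [0.0238,-0.0103,-0.0033,0,0,0,-1],
    [0.0238,-0.0103,-0.0033,0,0,0,-1]
  ]
}}

```text
time_s: 8.0
ee_pos: [0.5581, -0.1054, 0.1776]
eef_rot: [3.139, 0.23, 1.408]
force: [0.0, 0.6, -2.2]
grip_width: 0.0269
grip_force: 50.0
```

Request:
{"api": "jog_arm", "payload": {
  "motion": [
    [0.0238,-0.0103,-0.0033,0,0,0,-1],
    [0.0238,-0.0103,-0.0033,0,0,0,-1],
    [0.0238,-0.0103,-0.0033,0,0,0,-1],
    [0.0238,-0.0103,-0.0033,0,0,0,-1],
    [0.0238,-0.0103,-0.0033,0,0,0,-1]
  ]
}}

```text
time_s: 8.5
ee_pos: [0.5266, 0.0208, 0.1664]
eef_rot: [3.139, 0.231, 1.408]
force: [-0.1, -0.7, -1.8]
grip_width: 0.0269
grip_force: 50.0
```

Request:
{"api": "jog_arm", "payload": {
  "motion": [
    [0.0238,-0.0103,-0.0033,0,0,0,-1],
    [0.0238,-0.0103,-0.0033,0,0,0,-1],
    [0.0238,-0.0103,-0.0033,0,0,0,-1],
    [0.0238,-0.0103,-0.0033,0,0,0,-1],
    [0.0238,-0.0103,-0.0033,0,0,0,-1]
  ]
}}

```text
time_s: 9.0
ee_pos: [0.4952, 0.1471, 0.1551]
eef_rot: [3.139, 0.231, 1.408]
force: [-0.1, -0.9, -2.1]
grip_width: 0.0272
grip_force: 50.0
```

Request:
{"api": "jog_arm", "payload": {
  "motion": [
    [0.0045,0,0.0195,0,0,0,-1],
    [0.0045,0,0.0195,0,0,0,-1],
    [0,0,0,0,0,0,-1],
    [0,0,0,0,0,0,-1],
    [0,0,0,0,0,0,-1]
  ]
}}

```text
time_s: 9.5
ee_pos: [0.4965, 0.146, 0.1171]
eef_rot: [3.136, 0.23, 1.407]
force: [0.3, 0.6, -2.0]
grip_width: 0.0267
grip_force: 50.0
```

```bash
python3 - <<'E'
from h import *
s=np.mean([ctrl.camera("scene").astype(float) for _ in range(6)],0);t=np.mean([ctrl.camera("top").astype(float) for _ in range(6)],0)
np.save("pics/s2.npy",s);np.save("pics/t2.npy",t)
p,R=pose();P=pts(p,R);print(p,R.as_euler("xyz"))
for k in P: print(k,P[k],rl(P[k]),proj("scene",P[k]),proj("top",P[k]))
print("M",proj("scene",M),proj("top",M)); plan(M-.03*yv+.032*zv,.23)
def crop(im,x,y,w,h,f): return cv2.resize(np.clip(im[y:y+h,x:x+w,::-1]*1.3,0,255).astype(np.uint8),(w*f,h*f),interpolation=cv2.INTER_CUBIC)
out=np.zeros((600,800,3),np.uint8);a=crop(s,165,115,66,75,8);b=crop(t,145,190,90,35,8)
out[:600,:528]=a;cv2.imwrite("pics/c3.png",np.clip(out[:,:528],0,255));cv2.imwrite("pics/c4.png",b)
E
```

```text
[0.4962 0.1461 0.1165] [3.1368 0.2302 1.4075]
pin [0.5151 0.2617 0.108 ] [  1.3638 -29.7974  33.0117] [[187.1142 137.5094]] [[162.3051 203.7962]]
org [0.4966 0.1493 0.1347] [   1.22   -143.7113   59.7065] [[200.3446 146.6012]] [[192.1443 206.0877]]
stub [0.4821 0.0609 0.1557] [   1.1069 -233.2846   80.6973] [[212.3907 154.8796]] [[216.5668 207.9386]]
M [[184.5869 141.8922]] [[156.1916 204.7089]]
now [0.4962 0.1461 0.1165] target TCP [0.4949 0.1461 0.1154] rotvec [ 0.0045  0.0002 -0.0012] shift after turn [ 0.     -0.0013  0.0011]
```

View pics/c3.png

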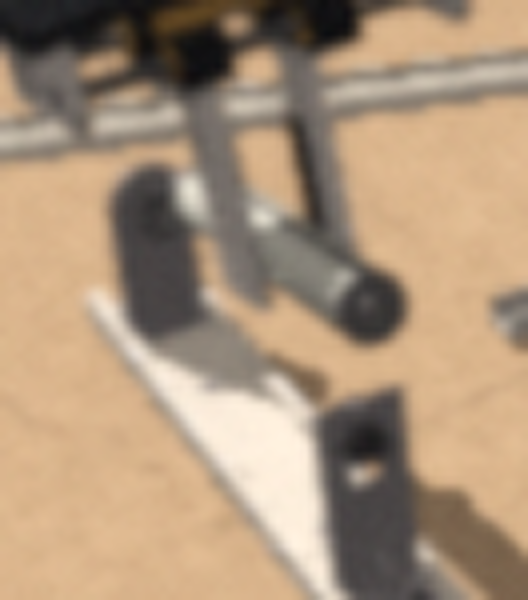

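View pics/c4.png

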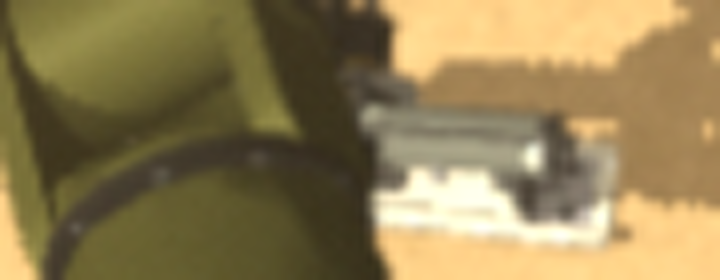

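The scene crop shows the tube held in the fingers, tilted, with its stub-end disc at crop (370,303), clear above the level bracket, and its pin end near the small cup. The arm blocks the cup in the top view. I'll measure the disc centre and the tube edges numerically.

```bash
python3 - <<'E'
from h import *
g=np.load("pics/s2.npy").mean(2)
f=8;G=cv2.resize(g,None,fx=f,fy=f,interpolation=cv2.INTER_CUBIC)
m=(G<62).astype(np.uint8);m[:, :int(204*f)]=0;m[:int(146*f)]=0;m[int(160*f):]=0;m[:,int(220*f):]=0
for c in cv2.findContours(m,cv2.RETR_EXTERNAL,cv2.CHAIN_APPROX_NONE)[0]:
    if cv2.contourArea(c)>800:
        (a,b),ax,an=cv2.fitEllipse(c);print("ellipse",(a+.5)/f-.5,(b+.5)/f-.5,np.array(ax)/f,an)
p,R=np.array([.4962,.1461,.1165]),Ro.from_euler("xyz",[3.1368,.2302,1.4075])
th=np.linspace(0,2*np.pi,40)
for a in(-.085,-.092,-.081): print(a,proj("scene",p+R.apply([a+E,0,-.0185])))
q=proj("scene",[p+R.apply([-.085+E,.0148*np.cos(t),-.0185+.0148*np.sin(t)]) for t in th]);print("pred ellipse",cv2.fitEllipse(q.astype(np.float32)))
print(g[146:160,202:220].astype(int))
# static checks scene: small plate/ level plate corners
E
```

```text
ellipse 210.8877716064453 153.02316284179688 [7.1807 8.4039] 27.88776397705078
-0.085 [[211.4095 154.1916]]
-0.092 [[212.3842 154.8614]]
-0.081 [[210.8571 153.8119]]
pred ellipse ((211.38084411621094, 154.17172241210938), (8.896323204040527, 10.121703147888184), 34.438072204589844)
[[ 96  94  87  76  65  65  75  95 119 136 141 141 140 138 138 137 137 137]
 [ 97  99  96  90  82  71  68  78 100 120 132 137 140 139 139 137 137 136]
 [ 98  98  99  97  96  97  90  73  70  84 102 119 131 138 140 140 138 139]
 [ 94  96  98 101 108 123 117  86  58  54  63  79 104 127 138 140 137 138]
 [ 88  91  95 100 110 120 101  70  48  43  43  52  73 112 134 138 139 138]
 [ 84  86  90  99 113 103  71  50  50  46  44  43  55  89 125 137 138 139]
 [ 93  83  83  91  97  80  54  49  61  56  44  41  47  77 116 135 138 139]
 [118 100  86  83  80  64  47  46  56  52  44  40  46  75 115 136 139 139]
 [134 124 107  89  76  58  44  42  46  44  43  41  47  78 120 135 137 137]
 [137 135 129 113  86  62  46  40  41  42  43  43  61  96 125 135 137 137]
 [137 137 138 132 114  92  65  47  42  42  44  58  89 118 132 136 135 136]
 [137 136 137 137 133 122  97  73  62  62  71  91 116 133 138 139 139 139]
 [138 137 136 135 135 133 125 111 105 105 116 125 134 136 139 141 141 139]
 [135 136 136 139 138 138 135 133 132 133 135 138 137 137 139 140 141 140]]
```

Request:
{"api": "jog_arm", "payload": {
  "motion": [
    [0.0028,-0.0004,0.0065,0,0,0,-1],
    [0.0028,-0.0004,0.0065,0,0,0,-1],
    [0.0028,-0.0003,0.0065,0,0,0,-1],
    [0.0028,-0.0003,0.0065,0,0,0,-1],
    [0,0,0,0,0,0,-1]
  ]
}}

```text
time_s: 10.6
ee_pos: [0.4952, 0.1512, 0.0873]
eef_rot: [3.139, 0.231, 1.408]
force: [-0.2, 0.0, -1.8]
grip_width: 0.0268
grip_force: 50.0
```

Request:
{"api": "jog_arm", "payload": {
  "motion": [
    [0.005,0,0,0,0,0,-1],
    [0.005,0,0,0,0,0,-1],
    [0.004,0,0,0,0,0,-1],
    [0.003,0,0,0,0,0,-1],
    [0,0,0,0,0,0,-1]
  ]
}}

```text
time_s: 11.1
ee_pos: [0.4985, 0.1679, 0.0846]
eef_rot: [3.137, 0.23, 1.408]
force: [0.4, -0.2, -1.8]
grip_width: 0.027
grip_force: 50.0
```

Request:
{"api": "jog_arm", "payload": {
  "motion": [
    [0,0,0,0,0,0,-1],
    [0,0,0,0,0,0,-1]
  ]
}}

```text
time_s: 11.3
ee_pos: [0.4984, 0.1674, 0.0848]
eef_rot: [3.137, 0.23, 1.407]
force: [0.2, 0.1, -1.8]
grip_width: 0.0269
grip_force: 50.0
```

```bash
cat > st.py <<'E'
from h import *
o=ctrl.get_obs();p,R=pose();P=pts(p,R)
F=np.array(o["force"]);print("t",o["time_s"],"pin",rl(P["pin"]),"stub",rl(P["stub"]),"F rail",F@xv,F@yv,F[2],"mom",o["moment"],"eul",R.as_euler("xyz"),"tau",np.arcsin(-R.apply([1,0,0])[2]))
E
python3 st.py
```

```text
t 11.3 pin [ 0.119  -8.3455  1.3033] stub [  -0.1518 -211.8339   48.9835] F rail 0.19434965631824208 0.1317952191323477 -1.788474942684232 mom [ 0.0361 -0.001  -0.0206] eul [3.1368 0.2302 1.4075] tau 0.23016166280823896
```

Request:
{"api": "jog_arm", "payload": {
  "motion": [
    [0.002,0,0,0,0,0,-1],
    [0.002,0,0,0,0,0,-1],
    [0.002,0,0,0,0,0,-1],
    [0.002,0,0,0,0,0,-1],
    [0,0,0,0,0,0,-1]
  ]
}}

```text
time_s: 11.8
ee_pos: [0.4997, 0.1754, 0.0828]
eef_rot: [3.137, 0.23, 1.408]
force: [-0.7, -0.1, -1.6]
grip_width: 0.0271
grip_force: 50.0
```

Request:
{"api": "jog_arm", "payload": {
  "motion": [
    [0.0015,0,-0.0004,0,0,0,-1],
    [0.0015,0,-0.0004,0,0,0,-1],
    [0,0,0,0,0,0,-1]
  ]
}}

```text
time_s: 12.1
ee_pos: [0.5002, 0.1784, 0.083]
eef_rot: [3.137, 0.23, 1.408]
force: [-0.7, -0.1, -1.3]
grip_width: 0.0272
grip_force: 50.0
```

```bash
python3 st.py
```

```text
t 12.1 pin [ 0.1336  2.7915 -0.4377] stub [  -0.0972 -200.6984   47.2364] F rail -0.6890676893115826 -0.1827507434309334 -1.3101967156418914 mom [ 0.0876 -0.0114  0.0625] eul [3.1367 0.2301 1.4077] tau 0.23013195352857646
```

Request:
{"api": "jog_arm", "payload": {
  "motion": [
    [0.0015,0,-0.0003,0,0,0,-1],
    [0.0015,0,-0.0003,0,0,0,-1],
    [0,0,0,0,0,0,-1]
  ]
}}

```text
time_s: 12.4
ee_pos: [0.5007, 0.1814, 0.0829]
eef_rot: [3.137, 0.23, 1.408]
force: [-0.3, -0.1, -1.1]
grip_width: 0.0269
grip_force: 50.0
```

```bash
python3 st.py
```

```text
t 12.4 pin [ 0.1004  5.8371 -0.5939] stub [  -0.1345 -197.6505   47.0898] F rail -0.29824543285926103 -0.12654872184485175 -1.1010687177230183 mom [ 0.0496  0.0383 -0.0043] eul [3.1368 0.2302 1.4076] tau 0.23017879525216078
```

Request:
{"api": "jog_arm", "payload": {
  "motion": [
    [0.0015,0,-0.0003,0,0,0,-1],
    [0.0015,0,-0.0003,0,0,0,-1],
    [0,0,0,0,0,0,-1]
  ]
}}

```text
time_s: 12.7
ee_pos: [0.5011, 0.1841, 0.0828]
eef_rot: [3.137, 0.231, 1.408]
force: [-0.1, -4.2, 0.1]
grip_width: 0.0271
grip_force: 50.0
```

Request:
{"api": "jog_arm", "payload": {
  "motion": [
    [0.0015,0,-0.0003,0,0,0,-1],
    [0,0,0,0,0,0,-1]
  ]
}}

```text
time_s: 12.9
ee_pos: [0.5014, 0.1856, 0.0827]
eef_rot: [3.137, 0.231, 1.408]
force: [-1.2, -4.0, -0.5]
grip_width: 0.0268
grip_force: 50.0
```

```bash
python3 st.py
```

```text
t 12.9 pin [ 0.1137 10.0994 -0.8371] stub [  -0.148  -193.3644   46.9477] F rail -0.5443353575038111 -4.095529407993916 -0.5446884781270003 mom [-0.7093  0.1429 -0.0374] eul [3.137  0.2307 1.4075] tau 0.23067586469261833
```

Request:
{"api": "jog_arm", "payload": {
  "motion": [
    [0.0015,0,-0.0004,0,0,0,-1],
    [0.0015,0,-0.0004,0,0,0,-1],
    [0.0015,0,-0.0003,0,0,0,-1],
    [0,0,0,0,0,0,-1]
  ]
}}

```text
time_s: 13.3
ee_pos: [0.5021, 0.1901, 0.0827]
eef_rot: [3.137, 0.231, 1.408]
force: [-0.8, -6.2, -0.5]
grip_width: 0.0271
grip_force: 50.0
```

```bash
python3 st.py
```

```text
t 13.3 pin [ 0.0717 14.646  -0.8756] stub [  -0.1771 -188.8014   46.9794] F rail 0.18250664806144457 -6.2244025271582375 -0.5040705021881473 mom [-1.1439  0.2249  0.0049] eul [3.1372 0.231  1.4076] tau 0.23102069553275675
```

Request:
{"api": "jog_arm", "payload": {
  "motion": [
    [0.0015,0,-0.0004,0,0,0,-1],
    [0.0015,0,-0.0004,0,0,0,-1],
    [0,0,0,0,0,0,-1]
  ]
}}

```text
time_s: 13.6
ee_pos: [0.5025, 0.193, 0.0828]
eef_rot: [3.137, 0.231, 1.408]
force: [-0.9, -6.9, -0.3]
grip_width: 0.027
grip_force: 50.0
```

```bash
python3 st.py
```

```text
t 13.6 pin [ 0.0655 17.5869 -0.828 ] stub [  -0.1876 -185.8436   47.0986] F rail 0.2162740884824923 -6.985020943167044 -0.34396179053254067 mom [-1.3382  0.2256  0.0178] eul [3.1373 0.2314 1.4076] tau 0.23137280709066063
```

Request:
{"api": "jog_arm", "payload": {
  "motion": [
    [0.0015,0,0.0002,0,0,0,-1],
    [0.0015,0,0.0002,0,0,0,-1],
    [0,0,0,0,0,0,-1]
  ]
}}

```text
time_s: 13.9
ee_pos: [0.503, 0.1957, 0.0816]
eef_rot: [3.137, 0.232, 1.408]
force: [-2.0, -8.2, -0.6]
grip_width: 0.027
grip_force: 50.0
```

```bash
python3 st.py
```

```text
t 13.9 pin [ 0.069  20.2384 -2.0182] stub [  -0.19   -183.1765   45.9744] F rail -0.6445690161037771 -8.434738335184758 -0.5634535460881133 mom [-1.5502  0.3057  0.0069] eul [3.1374 0.2317 1.4075] tau 0.23169718435319567
```

Request:
{"api": "jog_arm", "payload": {
  "motion": [
    [0.0013,0,0.0001,0,0,0,-1],
    [0.00056,0,0.0029,0,0.028,0,-1],
    [0.00056,0,0.0029,0,0.028,0,-1],
    [0.00056,0,0.0029,0,0.028,0,-1],
    [0,0,0,0,0,0,-1]
  ]
}}

```text
time_s: 14.4
ee_pos: [0.503, 0.1962, 0.0721]
eef_rot: [3.138, 0.147, 1.407]
force: [-1.4, -8.0, -0.4]
grip_width: 0.0266
grip_force: 50.0
```

```bash
python3 st.py
```

```text
t 14.4 pin [ 0.053  21.1118 -1.6031] stub [  -0.2492 -185.6325   29.0191] F rail -0.08626575709691342 -8.078103683458528 -0.35079908212030125 mom [-1.628   0.344   0.0111] eul [3.138  0.147  1.4073] tau 0.14704732245490934
```

Request:
{"api": "jog_arm", "payload": {
  "motion": [
    [0.0007,0,0,0,0,0,-1],
    [0.0007,0,0,0,0,0,-1],
    [0,0,0,0,0,0,-1],
    [0,0,0,0,0,0,-1]
  ]
}}

```text
time_s: 14.8
ee_pos: [0.5033, 0.1979, 0.0721]
eef_rot: [3.138, 0.148, 1.408]
force: [-0.9, -8.6, -0.0]
grip_width: 0.0271
grip_force: 50.0
```

```bash
python3 st.py
```

```text
t 14.8 pin [ 0.0486 22.8309 -1.7005] stub [  -0.1458 -183.8848   29.115 ] F rail 0.47009562993702225 -8.596297244339565 -0.03260533384292441 mom [-1.7282  0.3915 -0.0781] eul [3.1377 0.148  1.4079] tau 0.14798185215846593
```

Request:
{"api": "jog_arm", "payload": {
  "motion": [
    [0.00028,0,0.0014,0,0.014,0,-1],
    [0.00028,0,0.0014,0,0.014,0,-1],
    [0,0,0,0,0,0,-1]
  ]
}}

```text
time_s: 15.1
ee_pos: [0.5033, 0.1979, 0.0691]
eef_rot: [3.138, 0.12, 1.408]
force: [-1.7, -8.5, -0.6]
grip_width: 0.0272
grip_force: 50.0
```

```bash
python3 st.py
```

```text
t 15.1 pin [-0.0014 22.7168 -1.3785] stub [  -0.2266 -184.79     23.559 ] F rail -0.30203597279385264 -8.620649183881953 -0.5991430534838581 mom [-1.757   0.3379 -0.0132] eul [3.138  0.1196 1.4077] tau 0.11960348780381723
```

Request:
{"api": "jog_arm", "payload": {
  "motion": [
    [0.0005,0,0,0,0,0,-1],
    [0.0005,0,0,0,0,0,-1],
    [0,0,0,0,0,0,-1],
    [0,0,0,0,0,0,-1]
  ]
}}

```text
time_s: 15.5
ee_pos: [0.5035, 0.199, 0.0691]
eef_rot: [3.138, 0.12, 1.408]
force: [-2.3, -10.2, -1.8]
grip_width: 0.0271
grip_force: 50.0
```

```bash
python3 st.py
```

```text
t 15.5 pin [ 0.0166 23.8345 -1.4626] stub [  -0.1649 -183.6606   23.5729] F rail -0.6179519025468914 -10.470598259309623 -1.816144109529099 mom [-1.8395  0.2889  0.017 ] eul [3.1378 0.1201 1.4079] tau 0.12007540902469584
```

Request:
{"api": "jog_arm", "payload": {
  "motion": [
    [0.00028,0,0.0014,0,0.014,0,-1],
    [0.00028,0,0.0014,0,0.014,0,-1],
    [0,0,0,0,0,0,-1]
  ]
}}

```text
time_s: 15.8
ee_pos: [0.5035, 0.199, 0.0661]
eef_rot: [3.138, 0.092, 1.408]
force: [-2.2, -9.8, -0.4]
grip_width: 0.0269
grip_force: 50.0
```

```bash
python3 st.py
```

```text
t 15.8 pin [ 0.007  23.7078 -1.0965] stub [  -0.1916 -184.4146   18.035 ] F rail -0.5648543262428543 -10.006102630202706 -0.3901998736847365 mom [-1.8884  0.3193 -0.0201] eul [3.138  0.0917 1.4078] tau 0.09166693659208147
```

Request:
{"api": "jog_arm", "payload": {
  "motion": [
    [0.00028,0,0.0014,0,0.014,0,-1],
    [0.00028,0,0.0014,0,0.014,0,-1],
    [0.00028,0,0.0014,0,0.014,0,-1],
    [0.00028,0,0.0014,0,0.014,0,-1],
    [0,0,0,0,0,0,-1]
  ]
}}

```text
time_s: 16.3
ee_pos: [0.5036, 0.1997, 0.0603]
eef_rot: [3.138, 0.036, 1.408]
force: [-1.4, -10.1, -1.8]
grip_width: 0.027
grip_force: 50.0
```

Request:
{"api": "jog_arm", "payload": {
  "motion": [
    [0,0,0,0,0,0,-1]
  ]
}}

```text
time_s: 16.4
ee_pos: [0.5036, 0.1998, 0.0605]
eef_rot: [3.138, 0.036, 1.408]
force: [-1.1, -11.2, -0.9]
grip_width: 0.0272
grip_force: 50.0
```

```bash
python3 - <<'E'
exec(open("st.py").read())
s=np.mean([ctrl.camera("scene").astype(float) for _ in range(6)],0);t=np.mean([ctrl.camera("top").astype(float) for _ in range(6)],0)
np.save("pics/s3.npy",s);np.save("pics/t3.npy",t)
def crop(im,x,y,w,h,f): return cv2.resize(np.clip(im[y:y+h,x:x+w,::-1]*1.5,0,255).astype(np.uint8),(w*f,h*f),interpolation=cv2.INTER_CUBIC)
a=crop(s,198,150,24,37,16);b=crop(t,188,195,40,30,10)
out=np.zeros((592,790,3),np.uint8);out[:592,:384]=a;out[:300,390:]=b;cv2.imwrite("pics/c5.png",out)
E
```

```text
t 16.4 pin [ 0.0061 23.8647 -0.2362] stub [  -0.1214 -184.999     7.3089] F rail 0.6877640799622291 -11.272905665701767 -0.9186899021997439 mom [-2.0927  0.336  -0.0272] eul [3.138  0.0361 1.4082] tau 0.036109064918523164
```

View pics/c5.png

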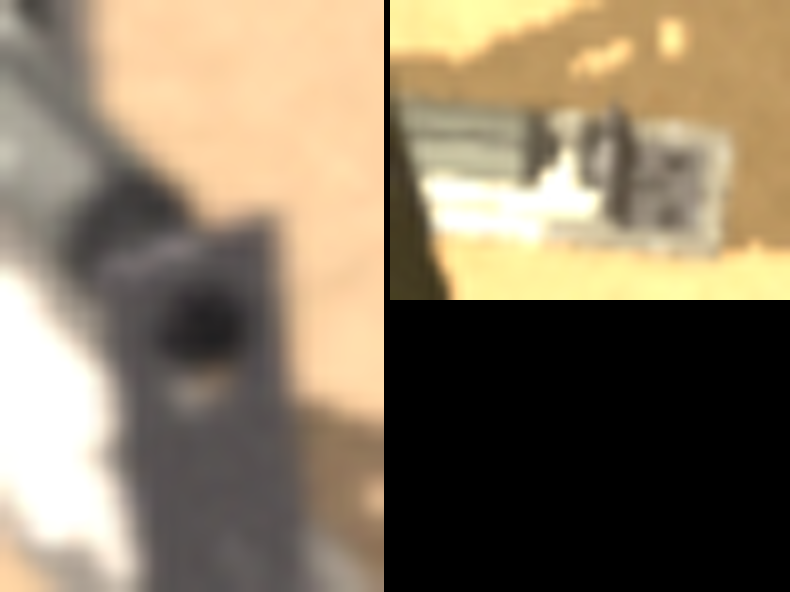

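```bash
python3 - <<'E'
from h import *
T=lambda x,y:(188+(x-390+.5)/10-.5,195+(y+.5)/10-.5)
for nm,q,z in(("plate top x+",(613,107),.099),("plate top x-",(628,220),.099),("tube edge+",(460,108),.0815),("tube edge-",(460,172),.0815),("tube2+",(515,112),.0815),("tube2-",(515,178),.0815)):
    print(nm,rl(onz("top",*T(*q),z)))
t=np.load("pics/t3.npy").mean(2)
print(t[203:220,194:218].astype(int))
p,R=pose();P=pts(p,R);print(proj("top",P["stub"]),proj("top",P["org"]),rl(P["org"]))
E
```

```text
plate top x+ [  16.3607 -202.2042   24.    ]
plate top x- [ -24.21   -212.8114   24.    ]
tube edge+ [  12.4088 -144.004     6.5   ]
tube edge- [ -11.2196 -147.1435    6.5   ]
tube2+ [  13.1471 -164.444     6.5   ]
tube2- [ -11.2063 -167.6201    6.5   ]
[[ 95  97  98  98  98  98  97  97  97  96  96  98 100 100  99  99  96  96
   99  99  99  98  98  97]
 [ 91  94  97  98  97  97  97  96  95  95  95  98  99  98  96  96  94  96
   98  99  95  96  97  98]
 [ 89  92  94  93  93  95  93  87  85  87  89  96 101  99  97  95  86  92
   98  97  95  95  97  99]
 [ 99  98  97  96  94  94  92  82  70  81 106 124 129 106  95  97  79  74
   93  96  99  99 102 101]
 [108 108 105 106 104 105 102  85  64  77 112 126 125  92  73  83  70  63
   94 111 117 123 130 119]
 [ 96  93  91  94  95 101 102  84  62  64  84 114 112  78  63  77  65  54
   86 111 114 126 132 126]
 [116 116 114 107 103 105  97  77  60  59  66 113 104  76  72 105  77  50
   67  93  99 105 112 112]
 [125 126 125 122 121 121 114  84  59  63  79 151 126  84  93 114  78  49
   61  86  91  82  79  82]
 [120 119 121 121 121 122 119  88  61 
[... 244 characters left out ...]
 73  74  78  89  93]
 [200 197 196 189 187 191 186 179 183 199 205 205 192 178 154 105  63  56
   76  83  84  84  91  93]
 [174 168 165 162 166 189 199 199 200 201 202 202 202 197 158  96  60  57
   81  90  90  81  81  91]
 [190 188 187 179 177 188 187 179 176 167 163 163 163 161 136  99  68  62
   84  92  85  69  71  89]
 [189 198 202 198 194 197 194 191 187 156 138 136 134 133 129 119  96  78
   91  99  92  77  80  92]
 [154 162 163 155 158 168 168 181 183 152 142 139 134 130 129 127 119 113
  115 117 118 113 109 111]
 [149 149 148 145 149 155 156 164 163 146 141 140 128 130 127 121 122 126
  123 124 136 134 124 122]]
[[205.0746 209.8576]] [[180.5875 207.2841]] [ -0.0734 -93.0269   4.0072]
```

Request:
{"api": "jog_arm", "payload": {
  "motion": [
    [-0.0003,0,0.0003,0,0.004,0,-1],
    [-0.0003,0,0,0,0,0,-1],
    [0,0,0,0,0,0,-1]
  ]
}}

```text
time_s: 17.3
ee_pos: [0.5036, 0.1993, 0.0602]
eef_rot: [3.138, 0.032, 1.408]
force: [-1.3, -9.9, -1.4]
grip_width: 0.0267
grip_force: 50.0
```

```bash
python3 st.py
```

```text
t 17.3 pin [-0.0012 23.3116 -0.0105] stub [  -0.0997 -185.5816    6.6693] F rail 0.31182858082045595 -10.00086610379626 -1.353607386340953 mom [-1.9277  0.3361 -0.0635] eul [3.1379 0.032  1.4083] tau 0.03196619467754137
```

Request:
{"api": "jog_arm", "payload": {
  "motion": [
    [-0.001,0,0,0,0,0,-1],
    [-0.001,0,0,0,0,0,-1],
    [0,0,0,0,0,0,-1]
  ]
}}

```text
time_s: 17.6
ee_pos: [0.5033, 0.1974, 0.0603]
eef_rot: [3.138, 0.032, 1.408]
force: [-1.6, -8.8, -2.0]
grip_width: 0.0271
grip_force: 50.0
```

```bash
python3 st.py
```

```text
t 17.6 pin [ 0.0208 21.3865  0.1107] stub [  -0.0752 -187.5078    6.7553] F rail -0.11090787370293231 -8.983918216556896 -2.021005550535865 mom [-1.7587  0.2926 -0.0146] eul [3.1377 0.0318 1.4083] tau 0.03179778673721057
```

Request:
{"api": "jog_arm", "payload": {
  "motion": [
    [-0.001,0,0,0,0,0,-1],
    [-0.001,0,0,0,0,0,-1],
    [0,0,0,0,0,0,-1]
  ]
}}

```text
time_s: 17.9
ee_pos: [0.503, 0.1955, 0.0604]
eef_rot: [3.138, 0.032, 1.408]
force: [-0.5, -8.6, -2.5]
grip_width: 0.0271
grip_force: 50.0
```

```bash
python3 st.py
```

```text
t 17.9 pin [ 0.0179 19.48    0.219 ] stub [  -0.0733 -189.4158    6.818 ] F rail 0.8793286055395506 -8.553765565260827 -2.537565741243002 mom [-1.6844  0.2586 -0.062 ] eul [3.1377 0.0316 1.4084] tau 0.03157933260779067
```

Request:
{"api": "jog_arm", "payload": {
  "motion": [
    [-0.001,0,0,0,0,0,-1],
    [-0.001,0,0,0,0,0,-1],
    [0,0,0,0,0,0,-1]
  ]
}}

```text
time_s: 18.2
ee_pos: [0.5027, 0.1936, 0.0605]
eef_rot: [3.138, 0.031, 1.408]
force: [-1.9, -6.7, -1.1]
grip_width: 0.027
grip_force: 50.0
```

```bash
python3 st.py
```

```text
t 18.2 pin [ 0.0226 17.5686  0.3141] stub [  -0.0722 -191.3282    6.8807] F rail -0.7511195685813596 -6.94564363637723 -1.0774378128922857 mom [-1.4982  0.2744 -0.0719] eul [3.1376 0.0314 1.4083] tau 0.03142447892703837
```

Request:
{"api": "jog_arm", "payload": {
  "motion": [
    [-0.001,0,0,0,0,0,-1],
    [0,0,0,0,0,0,-1]
  ]
}}

```text
time_s: 18.4
ee_pos: [0.5026, 0.1928, 0.0605]
eef_rot: [3.137, 0.031, 1.408]
force: [-0.9, -6.5, -1.4]
grip_width: 0.0269
grip_force: 50.0
```

Request:
{"api": "jog_arm", "payload": {
  "motion": [
    [-0.001,0,0,0,0,0,-1],
    [0,0,0,0,0,0,-1]
  ]
}}

```text
time_s: 18.6
ee_pos: [0.5025, 0.1925, 0.0606]
eef_rot: [3.137, 0.03, 1.408]
force: [-0.4, -1.2, -4.3]
grip_width: 0.0268
grip_force: 50.0
```

```bash
python3 st.py
```

```text
t 18.6 pin [ 0.014  16.4089  0.6334] stub [  -0.0503 -192.4979    6.8753] F rail -0.18633653437834596 -1.2961675365556173 -4.331986109374463 mom [-0.2681  0.0362 -0.0076] eul [3.1371 0.0299 1.4085] tau 0.02986957120123646
```

Request:
{"api": "jog_arm", "payload": {
  "motion": [
    [0.0006,0,0.0002,0,0.002,0,-1],
    [0.0001,0,0.0006,0,0.006,0,-1],
    [0,0,0,0,0,0,-1]
  ]
}}

```text
time_s: 18.9
ee_pos: [0.5027, 0.1927, 0.06]
eef_rot: [3.137, 0.022, 1.409]
force: [-1.1, -4.5, -0.9]
grip_width: 0.0271
grip_force: 50.0
```

```bash
python3 st.py
```

```text
t 18.9 pin [ 0.1371 16.4615  0.8967] stub [   0.0947 -192.4856    5.596 ] F rail -0.32732671455701134 -4.623016564734565 -0.9295963503893299 mom [-1.176   0.2854  0.0171] eul [3.137  0.0225 1.4086] tau 0.022486626447006716
```

Request:
{"api": "jog_arm", "payload": {
  "motion": [
    [-0.0006,0,0,0,0,0,-1],
    [-0.0005,0,0,0,0,0,-1],
    [0,0,0,0,0,0,-1]
  ]
}}

```text
time_s: 19.2
ee_pos: [0.5024, 0.1914, 0.0599]
eef_rot: [3.137, 0.023, 1.408]
force: [-0.8, -6.2, -2.1]
grip_width: 0.0269
grip_force: 50.0
```

```bash
python3 st.py
```

```text
t 19.2 pin [ 0.1268 15.2213  0.7686] stub [   0.0568 -193.7239    5.5557] F rail 0.20105711295250128 -6.253383150891555 -2.089854841854969 mom [-1.323   0.2287 -0.0277] eul [3.1372 0.0229 1.4085] tau 0.02290652594905706
```

Request:
{"api": "jog_arm", "payload": {
  "motion": [
    [-0.0007,0,0,0,0,0,-1],
    [-0.0007,0,0,0,0,0,-1],
    [0,0,0,0,0,0,-1]
  ]
}}

```text
time_s: 19.5
ee_pos: [0.5023, 0.1906, 0.06]
eef_rot: [3.137, 0.022, 1.409]
force: [-0.1, -2.2, -3.8]
grip_width: 0.0274
grip_force: 50.0
```

```bash
python3 st.py
```

```text
t 19.5 pin [ 0.101  14.4093  0.9639] stub [   0.042  -194.5409    5.5254] F rail 0.2877952421572209 -2.214435409142546 -3.826182445121313 mom [-0.4121  0.0839 -0.0919] eul [3.1369 0.0218 1.4085] tau 0.02182720480134725
```

Request:
{"api": "jog_arm", "payload": {
  "motion": [
    [-0.0007,0,0,0,0,0,-1],
    [-0.0007,0,0,0,0,0,-1],
    [0,0,0,0,0,0,-1]
  ]
}}

```text
time_s: 19.8
ee_pos: [0.502, 0.189, 0.0598]
eef_rot: [3.137, 0.023, 1.409]
force: [1.6, -3.9, -8.0]
grip_width: 0.0268
grip_force: 50.0
```

```bash
python3 st.py
```

```text
t 19.8 pin [ 0.0094 12.7536  0.6687] stub [   0.0369 -196.1929    5.4006] F rail 2.2258389914659364 -3.558557120913238 -7.999528668555304 mom [-0.8986 -0.2527 -0.0185] eul [3.1371 0.0226 1.4089] tau 0.02264292371250831
```

Request:
{"api": "jog_arm", "payload": {
  "motion": [
    [0,0,0.0004,0,0.004,0,-1],
    [0,0,0.0004,0,0.003,0,-1],
    [0,0,0,0,0,0,-1]
  ]
}}

```text
time_s: 20.1
ee_pos: [0.502, 0.1886, 0.0593]
eef_rot: [3.137, 0.016, 1.408]
force: [-2.0, -6.2, -1.9]
grip_width: 0.027
grip_force: 50.0
```

```bash
python3 st.py
```

```text
t 20.1 pin [ 0.1522 12.232   1.0174] stub [   0.0723 -196.7421    4.3038] F rail -1.0192071611785491 -6.399036413378453 -1.9318399155320898 mom [-1.1329  0.1911  0.0525] eul [3.1372 0.0157 1.4084] tau 0.01572488781457304
```

Request:
{"api": "jog_arm", "payload": {
  "motion": [
    [-0.0007,0,0,0,0,0,-1],
    [-0.0007,0,0,0,0,0,-1],
    [0,0,0,0,0,0,-1]
  ]
}}

```text
time_s: 20.4
ee_pos: [0.5018, 0.1873, 0.0594]
eef_rot: [3.137, 0.016, 1.408]
force: [-0.4, -4.8, -1.8]
grip_width: 0.0272
grip_force: 50.0
```

```bash
python3 st.py
```

```text
t 20.4 pin [ 0.1492 10.9043  1.0741] stub [   0.0689 -198.0701    4.3436] F rail 0.3298633695898915 -4.795403435962425 -1.7561073845821902 mom [-1.0906  0.2664  0.0188] eul [3.1371 0.0156 1.4084] tau 0.01564396015246294
```

Request:
{"api": "jog_arm", "payload": {
  "motion": [
    [-0.0007,0,0,0,0,0,-1],
    [0,0,0,0,0,0,-1],
    [0,0,0,0,0,0,-1]
  ]
}}

```text
time_s: 20.7
ee_pos: [0.5017, 0.1869, 0.0594]
eef_rot: [3.137, 0.015, 1.409]
force: [0.4, -4.8, -1.8]
grip_width: 0.0268
grip_force: 50.0
```

```bash
python3 st.py
```

```text
t 20.7 pin [ 0.1443 10.5525  1.1092] stub [   0.0942 -198.4231    4.3029] F rail 1.1582678123909895 -4.715840208703326 -1.7854441829010457 mom [-0.9653  0.1876  0.002 ] eul [3.1369 0.0153 1.4086] tau 0.015281390871804579
```

Request:
{"api": "jog_arm", "payload": {
  "motion": [
    [-0.0005,0,0,0,0,0,-1],
    [0,0,0,0,0,0,-1],
    [0,0,0,0,0,0,-1]
  ]
}}

```text
time_s: 21.0
ee_pos: [0.5017, 0.1868, 0.0594]
eef_rot: [3.137, 0.015, 1.409]
force: [-0.4, -1.0, -2.6]
grip_width: 0.027
grip_force: 50.0
```

```bash
python3 st.py
```

```text
t 21.0 pin [ 0.1382 10.3588  1.1829] stub [   0.087  -198.6184    4.2744] F rail -0.2566763085295349 -1.037468098540244 -2.5861061289513825 mom [-0.2311  0.1108 -0.0287] eul [3.1368 0.0148 1.4086] tau 0.014792318603347177
```

Request:
{"api": "jog_arm", "payload": {
  "motion": [
    [-0.0001,0,0,0,0,0,0.2],
    [0,0,0,0,0,0,0.2],
    [0,0,0,0,0,0,0.2],
    [0,0,0,0,0,0,0.2],
    [0,0,0,0,0,0,0.2]
  ]
}}

```text
time_s: 21.5
ee_pos: [0.5017, 0.1865, 0.0594]
eef_rot: [3.137, 0.015, 1.409]
force: [-0.1, -0.3, 0.5]
grip_width: 0.0563
grip_force: 0.0
```

Request:
{"api": "jog_arm", "payload": {
  "motion": [
    [0,0,0,0,0,0,0.2],
    [0,0,0,0,0,0,0.2]
  ]
}}

```text
time_s: 21.7
ee_pos: [0.5016, 0.1865, 0.0593]
eef_rot: [3.137, 0.015, 1.409]
force: [-0.7, 0.1, 0.7]
grip_width: 0.0565
grip_force: 0.0
```

Released cleanly. Next I'll retreat upward, then sideways so both views are clear.

Request:
{"api": "jog_arm", "payload": {
  "motion": [
    [0,0,-0.02,0,0,0,0.2],
    [0,0,-0.03,0,0,0,0.2],
    [0,0,-0.03,0,0,0,0.2],
    [0,0,-0.03,0,0,0,0.2],
    [0,0,-0.03,0,0,0,0.2]
  ]
}}

```text
time_s: 22.2
ee_pos: [0.5012, 0.1886, 0.2006]
eef_rot: [3.137, 0.015, 1.409]
force: [0.2, 0.3, 0.4]
grip_width: 0.0564
grip_force: 0.0
```

Request:
{"api": "jog_arm", "payload": {
  "motion": [
    [0.03,-0.03,0,0,0,0,0.2],
    [0.03,-0.03,0,0,0,0,0.2],
    [0.03,-0.03,0,0,0,0,0.2],
    [0.03,-0.03,0,0,0,0,0.2],
    [0.03,-0.03,0,0,0,0,0.2]
  ]
}}

```text
time_s: 22.7
ee_pos: [0.3763, 0.3621, 0.1964]
eef_rot: [3.137, 0.015, 1.408]
force: [0.3, 0.2, -0.6]
grip_width: 0.0563
grip_force: 0.0
```

Request:
{"api": "jog_arm", "payload": {
  "motion": [
    [0.03,-0.03,0,0,0,0,0.2],
    [0.03,-0.03,0,0,0,0,0.2],
    [0.03,-0.03,0,0,0,0,0.2],
    [0,0,0,0,0,0,0.2],
    [0,0,0,0,0,0,0.2]
  ]
}}

```text
time_s: 23.2
ee_pos: [0.3028, 0.4644, 0.1943]
eef_rot: [3.137, 0.016, 1.41]
force: [0.5, -1.1, 0.2]
grip_width: 0.0567
grip_force: 0.0
```

```bash
python3 - <<'E'
from h import *
s=np.mean([ctrl.camera("scene").astype(float) for _ in range(4)],0);t=np.mean([ctrl.camera("top").astype(float) for _ in range(4)],0)
def crop(im,x,y,w,h,f): return cv2.resize(np.clip(im[y:y+h,x:x+w,::-1]*1.4,0,255).astype(np.uint8),(w*f,h*f),interpolation=cv2.INTER_CUBIC)
a=crop(s,165,115,66,75,6);b=crop(t,140,190,80,40,5)
out=np.zeros((450,800,3),np.uint8);out[:450,:396]=a;out[:200,400:]=b;cv2.imwrite("pics/c6.png",out)
E
```

```text
(no output)
```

View pics/c6.png

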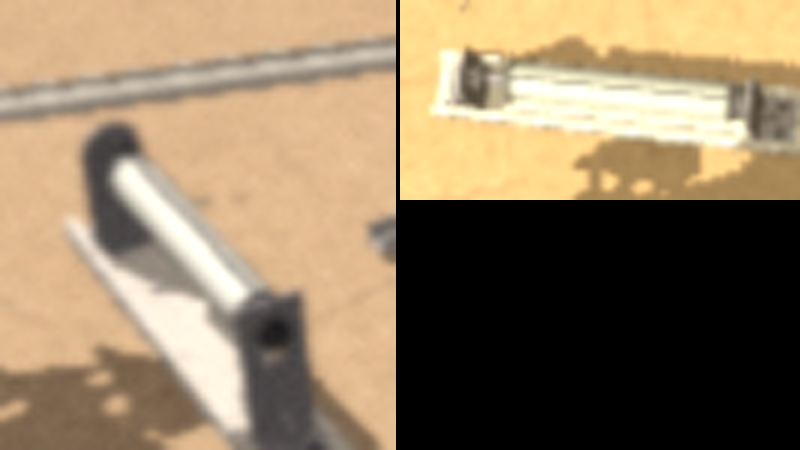

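The roller lies straight between both brackets. In the top view it spans (500–745, 80–100), with the plug against the wide cup and no gap. The gripper is clear, so I'll hand in.

```bash
python3 -c "
from station import ctrl
print(ctrl.hand_in())"
```

```text
the job is handed in; nothing more can be done
None
```

The long roller is fitted to the head rail, with its pin in the small cup and its stub seated in the wide cup; the gripper has let go and is clear, and the job was handed in at about 23 s with no verdict returned.

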